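# Free the pail from the sprung hook

## Robot

A 7-joint arm with a two-finger parallel gripper is mounted at the origin on a cart in front of the work surface, level with it; the furniture and walls round the work are solid. World frame = base frame: x ahead of the robot, y to its left, z up, the work surface at z = 0. Lengths are in m, angles in rad, forces in N, time in s.
With the tool pointing down it reaches from about 0.35 to 0.9 m from the base axis. Payload 19.9 kg.
Tool frame: the origin (TCP) lies on the mounting face of the last link; the fingertips stand 199 mm ahead of it and the grasp point (between the pads) lies 180 mm ahead of it; z points along the fingers, y is the line along which they close (so a half turn about z gives the same grasp; the last joint's range is limited). The gripper opens to 94 mm and grips with 3 to 60 N. Pads are 16 mm wide; open, the fingers measure 119 mm over their backs; the gripper's body (75 mm by 177 mm) begins 78 mm behind the grasp point.
Start: joints at [-1.167, 0.417, -0.01, 1.614, 0.005, 1.111, -0.053], TCP at [0.269, 0.564, 0.405] pointing down, gripper open.
Joint ranges: [-2.81, 2.81], [-0.39, 2.02], [-1.27, 1.25], [0.06, 2.57], [-1.19, 4.33], [0.19, 2], [-2.82, 2.82]. Speed limits (rad/s): [1.89, 1.89, 2.39, 2.39, 3.01, 3.01, 3.01].

## Interface

Orientations are given as a 3x3 rotation matrix whose columns are the frame's x, y, z axes.
In Python, from bench import sense, viewer, r gives the robot as it stands.
- The arm moves only by the shell command python3 -m pendant 'ROWS' [FORCE]. ROWS is a JSON list of rows, 1 to 8 of them, each an object with the fields finger_gap (the finger opening in m), d (a list: dx, dy, dz in shares of 0.6 m (1.0 is 0.6 m)), rotvec (a list: a rotation vector rx, ry, rz in a scale on which 1.0 is pi/2 rad); a field left out counts as zero (the opening has to be given); each row shifts and turns the commanded pose from where the row before left it, along the tool's axes as they then stand; what a row does not reach is not made up. A row lasts 1/12 s, in which the tool goes at most 0.0417 m and 0.125 rad, less where a joint would pass 70% of its speed; a pose out of reach is approached as far as the arm can. The fingers move at their own pace and stop on an object; FORCE is the grip in N (left out, the last holds). Time passes only in rows, so rows that do not move let the fingers close. It prints the time, the measured TCP pose, the force, the opening and the grip force at its end. Input that does not fit is refused with a message, and nothing moves.
- sense(): the state, without advancing time (a new reading comes with each control period).
- viewer.capture(name): name is "scene" or "top"; returns a dict with "color" (400x640x3 uint8, blue, green, red), "fx", "fy", "cx", "cy" (pixels), "distortion" ([k1, k2, p1, p2, k3] as OpenCV has them; the pictures are not rectified), "xyz" and "rotation" of the camera in the world. Camera axes: x right, y down, z forward; pixel columns grow to the right and rows downward; lengths in m; the calibration is good to about 2 mm. A picture is of the moment at which its call begins. There is no depth.
- r.close_job(): hands the job in; it is judged then, once.
The state is a dict: "t": time; "joint_pos": joint angles; "joint_vel": joint speeds; "effort": joint torques, N m; "ee_pos": TCP position; "eef_rot": TCP orientation; "ft_force": force on the tool from outside, world axes, zero at the start; "ft_torque": the same for the moment, N m; "opening": finger opening in m; "grip_force": force on a finger pad.
Only numpy, scipy, OpenCV 4.12 (cv2) and the standard library are available. Lean on these libraries where they do the work, as an engineer would, in place of code of your own. Each camera call takes 0.05 s, during which the arm holds its last target. There are 200 camera calls.

## Task

The small metal pail hangs by its handle on a hook stand, caught under the hook's lip by a spring-loaded keeper. Take the pail by its wooden grip, press it back against the keeper firmly enough to open it but without forcing the hook, and while still pressing lift it clear of the lip and off the hook. Then set it down gently, upright and wholly on the brown chopping board, let go, and leave the other things where they stand.

Things in the scene. Friction and masses are not known exactly. Their poses are not given: they have to be found in the camera images.
- pail: Open round metal pail, 65 mm high, 76 mm across the rim, 64 mm across the foot, 0.2 to 0.4 kg. Origin: centre of its underside, z up. A rigid flat handle frame stands over its middle in its y-z plane: side straps at y = +-39.5 mm up to z = 185 mm, a low hanging bar and a wooden grip above it. It starts hanging with its x along the stand's x, 25 mm above the worktop.
- pail_grip (a point): Centre of the pail's wooden grip, 170 mm above its underside. The grip lies along y: 76 mm long, 12 mm thick in x, 40 mm high. Pinch it from above, one finger in front, one behind (closing along the pail's x). While it hangs, keep the fingertips no more than 20 mm below this point, to clear the hook. Grip firmly (about 60 N), or the pail tilts in the fingers.
- pail_bar (a point): Middle of the underside of the pail's hanging bar, 115 mm above the pail's underside. The bar runs along y between the straps, 8 mm thick in x and 8 mm high, and rests on the hook arm. Below it, down to the rim, is a window 50 mm high and 74 mm wide, through which the hook passes.
- stand: Fixed hook stand; foot 190 x 130 x 12 mm. Origin: centre of the foot's underside, z up; the hook points along its -x, roughly to the robot. Post at x = +20 mm, 9 mm in radius. Hook arm, lip and keeper are clamped as one in a sleeve on the post and may sit up to 10 mm further forward or back than the three hook points say (the points do not show this): press by feel.
- hook_seat (a point): Nominal middle of the seat, on the 12 mm square hook arm's top (stand x = -85, z = 140 mm). The seat runs 17 mm back to the keeper and 17 mm forward to an 8 mm thick upright, 20 mm high, at the arm's end. The pail's bar hangs here with play: pushed back, it meets the keeper after 2 to 24 mm. To come off, the bar must rise over the lip and the pail then be drawn forward.
- hook_lip (a point): Nominal rear top edge of the lip (stand x = -72, z = 160 mm): a bar 12 mm wide, 8 mm thick, running back from the upright over the seat, 12 mm above the arm. The pail's bar can go up only behind it. Then, still pressing, lift the pail 22 to 28 mm in all (above 36 mm its rim meets the arm from below) and draw it 80 mm or more forward (stand -x).
- keeper_face (a point): Nominal middle of the keeper's front face at rest: a slippery black plate 18 mm wide, z = 141 to 164 mm, 4 mm behind the lip; spring barrel behind it up to z = 162 mm. Pushed back (stand +x) by the pail's bar it moves from 2 N on, 1.3 N per mm, to a stop at 9 mm. After 4 mm (7 to 8 N) the 8 mm bar is clear of the lip; 10 to 13 N is a good press; above 20 N the hook is being forced.
- board: Fixed flat brown chopping board, 282 mm (x) by 395 mm (y), 8 mm thick. Origin: centre of its underside, z up.
- butter: Butter pack, 73 x 102 x 37 mm, lying on the far left part of the board (board x about +70, y about +120 mm). Origin: centre of its underside. To be left alone.
- salt: Salt shaker, 44 mm across, 90 mm high, beside the stand. Origin: centre of its underside. To be left alone.
- jar: Spice jar with a red cap, 47 mm across, 97 mm high, on the other side of the stand. Origin: centre of its underside. To be left alone.

How it is judged:
On the way, in this order (a step that is already met when the one before it is completed fails the run):
1. the pail is pressed back against the keeper with more than 6.5 N while its bar is still under the lip (less than 6 mm above where it hung) (contact force between pail and stand above 6.5 N and z of pail in the frame of stand below 0.031 m and x of pail in the frame of stand below -0.03 m), for 0.1 s.
2. the pail is off the hook: its origin over 150 mm from the stand's, touching nothing of the stand (contact force between pail and stand below 0.3 N and distance between pail and stand above 0.15 m), for 0.1 s.
At the end, for the whole second after the job is handed in: The pail stands upright (within 0.08 rad) and at rest with its whole foot on the top of the chopping board (its centre within 110 mm of the board's centre in board x and 166 mm in board y, its underside 4 to 13 mm above the board's underside), released (x of pail in the frame of board between -0.11 and 0.11 m and y of pail in the frame of board between -0.166 and 0.166 m and z of pail in the frame of board between 0.004 and 0.013 m and angle between pail's own z axis and vertical below 0.08 rad and linear speed of pail below 0.02 m/s and contact force between pail and board above 0.5 N); the robot touches nothing.
It fails at once if the hook is forced: more than 20 N between pail and hook stand (contact force between pail and stand above 20 N).
It fails at once if the pail is banged or pressed down: more than 40 N between pail and board (contact force between pail and board above 40 N).
It fails at once if the pail is tipped by more than 0.6 rad (angle between pail's own z axis and vertical above 0.6 rad).
It fails at once if the butter, the salt shaker or the spice jar is moved by more than 20 mm (distance of any of butter, salt, jar from where it was at the start of the episode above 0.02 m).
It also fails if it takes over 59 s, if anything falls off the work surface, if the arm or the gripper's body presses on something with over 40 N, if the wrist force passes 120 N, or if a joint passes its speed limit or range.

## Working session

There is one attempt and no reset: what is moved stays moved. The work goes in short steps, Python scripts to look and compute and a shell command to move; the robot and the scene stay as the last step left them, time stands still between calls to the robot, and variables do not carry over. Pictures are saved under pics/ and viewed, at most 10 in all, crops included, and the job is handed in when it is done.

```bash
mkdir -p pics; ls; cat > h.py <<'E'
import numpy as np, cv2
from bench import sense, viewer, r
def cap(n):
    c=viewer.capture(n); return c
def ray(c,u,v):
    K=np.array([[c["fx"],0,c["cx"]],[0,c["fy"],c["cy"]],[0,0,1]],float)
    p=cv2.undistortPoints(np.array([[[u,v]]],float),K,np.array(c["distortion"],float))[0,0]
    d=np.array(c["rotation"]).reshape(3,3)@np.array([p[0],p[1],1.]); return np.array(c["xyz"],float),d/np.linalg.norm(d)
def atz(c,u,v,z):
    o,d=ray(c,u,v); return o+d*(z-o[2])/d[2]
def tri(rs):
    A=sum(np.eye(3)-np.outer(d,d) for o,d in rs); b=sum((np.eye(3)-np.outer(d,d))@o for o,d in rs)
    p=np.linalg.solve(A,b); return p,[np.linalg.norm((np.eye(3)-np.outer(d,d))@(p-o)) for o,d in rs]
def proj(c,P):
    R=np.array(c["rotation"]).reshape(3,3); K=np.array([[c["fx"],0,c["cx"]],[0,c["fy"],c["cy"]],[0,0,1]],float)
    rv=cv2.Rodrigues(R.T)[0]; return cv2.projectPoints(np.array(P,float).reshape(-1,1,3),rv,-R.T@np.array(c["xyz"],float),K,np.array(c["distortion"],float))[0][:,0]
E
python3 - <<'E'
from h import *
import pickle
for n in("scene","top"):
    c=cap(n); cv2.imwrite(f"pics/{n}0.png",c["color"]); pickle.dump(c,open(n+"0.pkl","wb")); print(n,c["xyz"],np.round(c["rotation"],3).tolist(),c["fx"])
s=sense();print(s["t"],s["ee_pos"],np.round(s["eef_rot"],3).tolist(),s["ft_force"])
E
```

```text
pics
scene [-0.47529204 -0.43275446  1.11322899] [[0.434, -0.617, 0.656], [-0.901, -0.299, 0.314], [0.003, -0.727, -0.686]] 496.6461942346431
top [0.25208601 0.02126073 1.4446683 ] [[0.007, -0.982, 0.19], [-1.0, -0.009, -0.011], [0.013, -0.19, -0.982]] 429.6708664906136
0.1 [0.26941262 0.56382852 0.40410094] [[-0.902, 0.431, -0.0], [0.431, 0.902, -0.001], [-0.0, -0.001, -1.0]] [ 0.30672923 -0.394261   -0.9390406 ]
```

View pics/scene0.png

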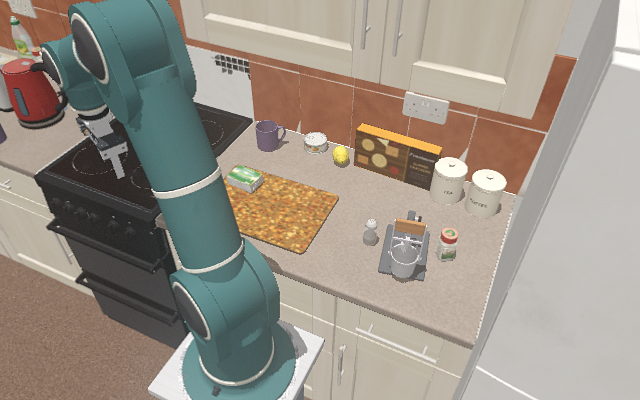

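View pics/top0.png

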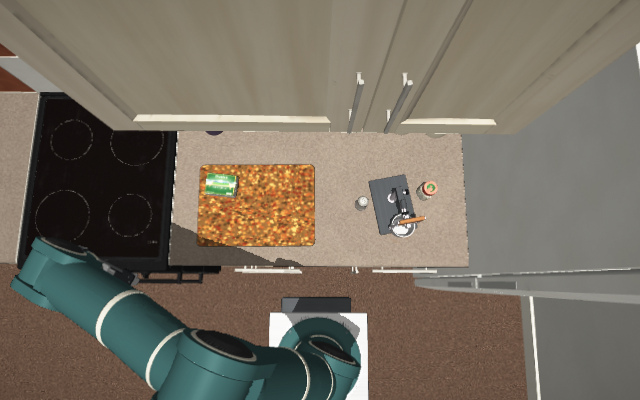

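The scene view shows the stand and pail at about (405,245), the board centre near (270,205), the salt at (370,232) and the jar at (448,245). In the top view the pail is at (403,225), the board spans (198..315, 164..246), and the butter is at (221,185). I'll enlarge the stand in both views.

```bash
python3 - <<'E'
import cv2,numpy as np
a=cv2.imread("pics/scene0.png")[200:290,365:465]; b=cv2.imread("pics/top0.png")[165:255,345:445]
cv2.imwrite("pics/c1.png",np.hstack([cv2.resize(i,(400,360),interpolation=cv2.INTER_CUBIC) for i in(a,b)]))
E
```

```text
(no output)
```

View pics/c1.png

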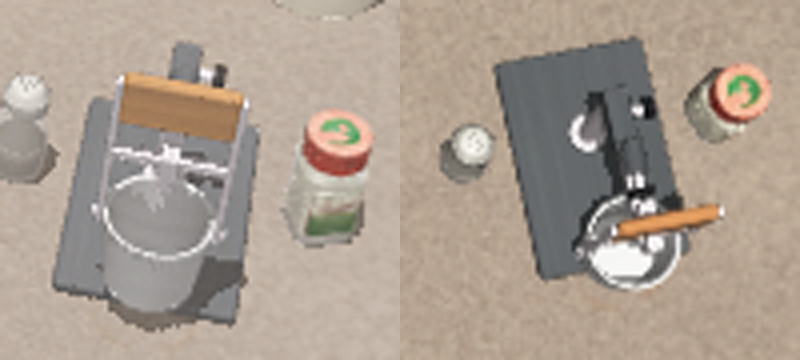

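Stand foot corners: in the scene view (378.5,272.5), (423.8,280.5), (388.3,224.5) and (429.8,231); in the top view (369.3,180.8), (405,174.5) and (380.5,234.8). Grip top ends: scene (395.5,219) and (426.5,223); top (398,222) and (425.5,218).

```bash
cat > m.py <<'E'
from h import *
import pickle
from scipy.optimize import least_squares
S=pickle.load(open("scene0.pkl","rb"));T=pickle.load(open("top0.pkl","rb"))
# grip top ends by triangulation
L=tri([ray(S,395.5,219.5),ray(T,398.5,222)]);Rr=tri([ray(S,426.5,223.5),ray(T,425.3,217.8)])
print("grip ends",L,Rr)
# segment grip (orange) centroid, with shadows tolerated
for n,c,(u0,u1,v0,v1) in(("s",S,(390,430,212,240)),("t",T,(393,430,212,228))):
    hsv=cv2.cvtColor(c["color"],cv2.COLOR_BGR2HSV); m=((hsv[...,0]>5)&(hsv[...,0]<20)&(hsv[...,1]>120)); w=np.zeros_like(m);w[v0:v1,u0:u1]=1
    v,u=np.nonzero(m&w); print(n,len(u),u.mean(),v.mean(),u.min(),u.max(),v.min(),v.max()); 
    if n=="s": a=ray(c,u.mean(),v.mean())
    else: b=ray(c,u.mean(),v.mean()); print("top centroid at z .215",atz(c,u.mean(),v.mean(),.215))
print("centroid tri",tri([a,b]))
ft=np.array([[-.095,.065,.012],[-.095,-.065,.012],[.095,.065,.012],[.095,-.065,.012]])
obs=[(S,0,378.5,272.5),(S,1,423.75,280),(S,2,388.3,224.5),(S,3,429.8,231),(T,2,369.3,180.8),(T,3,405,174.5),(T,0,380.5,234.7)]
for c,k,u,v in obs: print(k,np.round(atz(c,u,v,.012),3))
def W(p,P): 
    c,s=np.cos(p[2]),np.sin(p[2]); return np.array(P)@np.array([[c,s,0],[-s,c,0],[0,0,1]])+[p[0],p[1],0]
def res(p): return np.concatenate([proj(c,W(p,ft[k]))[0]-[u,v] for c,k,u,v in obs])
q=least_squares(res,[.6,-.3,-.2],loss="soft_l1"); print("stand",q.x,np.abs(q.fun).max(), np.round(q.fun,1))
p=q.x
g=((L[0]+Rr[0])/2); print("grip mid in stand",W([0,0,-p[2]],g-[p[0],p[1],0]),"seat",W(p,[-.085,0,.14]))
for nm,uv in(("board",[(198,246),(315,246),(314,165),(200,165)]),("salt",[(362,203)]),("jar",[(431,188)])):
    print(nm,[np.round(atz(T,u,v,{"board":.008,"salt":.09,"jar":.097}[nm]),3).tolist() for u,v in uv])
E
python3 m.py
```

```text
grip ends (array([ 0.42076113, -0.23005399,  0.20938128]), [np.float64(0.001500850506802683), np.float64(0.0015008505068027124)]) (array([ 0.43242682, -0.30664675,  0.21820421]), [np.float64(0.0015770826723918291), np.float64(0.0015770826723918436)])
s 20 408.85 229.0 395 425 219 234
t 95 411.6421052631579 219.83157894736843 400 423 216 223
top centroid at z .215 [ 0.42593051 -0.26595986  0.215     ]
centroid tri (array([ 0.42884096, -0.27036523,  0.18608558]), [np.float64(0.0025347695010843074), np.float64(0.0025347695010842102)])
0 [ 0.397 -0.213  0.012]
1 [ 0.427 -0.335  0.012]
2 [ 0.587 -0.174  0.012]
3 [ 0.616 -0.297  0.012]
2 [ 0.588 -0.172  0.012]
3 [ 0.612 -0.296  0.012]
0 [ 0.404 -0.207  0.012]
stand [ 0.50772148 -0.25384283  0.20004597] 1.6082497520579295 [-0.8 -1.6  0.5  0.1 -0.9 -0.5  0.2  0.7 -0.3  0.1  0.8 -0.5  0.6  0.6]
grip mid in stand [-0.08239247  0.00190298  0.21379275] seat [ 0.4244166  -0.27073355  0.14      ]
board [[0.361, 0.401, 0.008], [0.365, 0.012, 0.008], [0.644, 0.018, 0.008], [0.64, 0.411, 0.008]]
salt [[0.497, -0.137, 0.09]]
jar [[0.547, -0.36, 0.097]]
```

The manual's scale: shifts go in shares of 0.6 m and turns go in shares of pi/2 rad. Converting my numbers, -0.006 m / 0.6 = -0.01, 0.1156 rad / 1.5708 = 0.0736.

```bash
cat >> m.py <<'E'
o,d=ray(S,411.75,211); ax=W(p,[.02,0,0]); t=((ax-o)[:2]@d[:2])/(d[:2]@d[:2]); print("post top guess",o+d*t, "axis",ax)
E
python3 m.py | tail -1
python3 -m pendant '[{"finger_gap": 0.094, "d": [0, 0, -0.01], "rotvec": [0, 0, 0.0736]}, {"finger_gap": 0.094, "d": [0, 0, -0.01], "rotvec": [0, 0, 0.0736]}, {"finger_gap": 0.094, "d": [0, 0, -0.01], "rotvec": [0, 0, 0.0736]}, {"finger_gap": 0.094, "d": [0, 0, -0.01], "rotvec": [0, 0, 0.0736]}, {"finger_gap": 0.094, "d": [0, 0, -0.01], "rotvec": [0, 0, 0.0736]}, {"finger_gap": 0.094, "d": [0, 0, -0.01], "rotvec": [0, 0, 0.0736]}, {"finger_gap": 0.094, "d": [0, 0, -0.01], "rotvec": [0, 0, 0.0736]}, {"finger_gap": 0.094, "d": [0, 0, -0.01], "rotvec": [0, 0, 0.0736]}]'
```

```text
post top guess [ 0.52709488 -0.24862868  0.15468047] axis [ 0.52732263 -0.24986854  0.        ]
t: 0.77
ee_pos: [0.2694, 0.5639, 0.4526]
eef_rot: [[-0.193, 0.981, -0.0], [0.981, 0.193, -0.001], [-0.001, -0.0, -1.0]]
ft_force: [-0.6, -0.4, 0.1]
opening: 0.0936
grip_force: 0.0
```

In the tool's units: -0.0376 m / 0.6 = -0.0627, 0.0122 m / 0.6 = 0.0203.

```bash
python3 -m pendant '[{"finger_gap": 0.094, "d": [-0.0627, 0.0203, 0]}, {"finger_gap": 0.094, "d": [-0.0627, 0.0203, 0]}, {"finger_gap": 0.094, "d": [-0.0627, 0.0203, 0]}, {"finger_gap": 0.094, "d": [-0.0627, 0.0203, 0]}, {"finger_gap": 0.094, "d": [-0.0627, 0.0203, 0]}, {"finger_gap": 0.094, "d": [-0.0627, 0.0203, 0]}]' && python3 -m pendant '[{"finger_gap": 0.094, "d": [-0.0627, 0.0203, 0]}, {"finger_gap": 0.094, "d": [-0.0627, 0.0203, 0]}, {"finger_gap": 0.094, "d": [-0.0627, 0.0203, 0]}, {"finger_gap": 0.094, "d": [-0.0627, 0.0203, 0]}, {"finger_gap": 0.094, "d": [-0.0627, 0.0203, 0]}, {"finger_gap": 0.094, "d": [-0.0627, 0.0203, 0]}]'
```

```text
t: 1.27
ee_pos: [0.3866, 0.3555, 0.4525]
eef_rot: [[-0.199, 0.98, -0.0], [0.98, 0.199, -0.0], [-0.0, -0.0, -1.0]]
ft_force: [0.8, 0.4, -0.6]
opening: 0.094
grip_force: 0.0
t: 1.77
ee_pos: [0.5031, 0.149, 0.4527]
eef_rot: [[-0.199, 0.98, -0.0], [0.98, 0.199, 0.0], [0.0, -0.0, -1.0]]
ft_force: [1.0, 1.5, -0.0]
opening: 0.0941
grip_force: 0.0
```

In the tool's units: -0.0328 m / 0.6 = -0.0547, -0.0132 m / 0.6 = -0.022.

```bash
python3 -m pendant '[{"finger_gap": 0.094, "d": [-0.0547, -0.022, 0]}, {"finger_gap": 0.094, "d": [-0.0547, -0.022, 0]}, {"finger_gap": 0.094, "d": [-0.0547, -0.022, 0]}, {"finger_gap": 0.094, "d": [-0.0547, -0.022, 0]}, {"finger_gap": 0.094, "d": [-0.0547, -0.022, 0]}, {"finger_gap": 0.094, "d": [-0.0547, -0.022, 0]}]' >/dev/null && python3 -m pendant '[{"finger_gap": 0.07, "d": [-0.0547, -0.022, 0]}, {"finger_gap": 0.07, "d": [-0.0547, -0.022, 0]}, {"finger_gap": 0.07, "d": [-0.0547, -0.022, 0]}, {"finger_gap": 0.07, "d": [-0.0547, -0.022, 0]}, {"finger_gap": 0.07, "d": [-0.0547, -0.022, 0]}, {"finger_gap": 0.07, "d": [-0.0547, -0.022, 0]}, {"finger_gap": 0.07}, {"finger_gap": 0.07}]'
python3 - <<'E'
from h import *
c=cap("scene");a=c["color"][110:270,330:490]; d=cap("top");b=d["color"][140:300,330:490]
cv2.imwrite("pics/c2.png",np.hstack([cv2.resize(i,(400,400),interpolation=cv2.INTER_CUBIC) for i in(a,b)]))
s=sense(); print(s["ee_pos"],s["ft_force"])
E
```

```text
t: 2.93
ee_pos: [0.425, -0.2679, 0.4524]
eef_rot: [[-0.195, 0.981, -0.001], [0.981, 0.195, -0.001], [-0.0, -0.001, -1.0]]
ft_force: [1.0, 0.4, 0.5]
opening: 0.0699
grip_force: 0.0
[ 0.42593279 -0.26575829  0.45243908] [0.023541   1.09647271 0.551464  ]
```

View pics/c2.png

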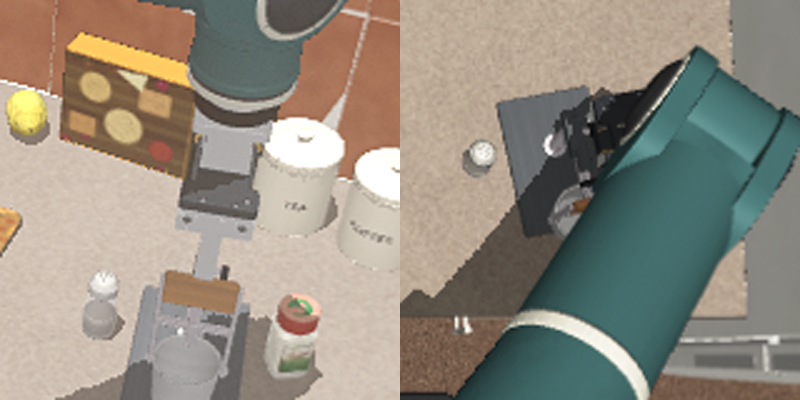

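```bash
cat > q.py <<'E'
from h import *
import pickle
S=pickle.load(open("scene0.pkl","rb"))
s=sense();R=np.array(s["eef_rot"]).reshape(3,3);p=np.array(s["ee_pos"])
P=[p+R@[0,sy*.035,.199] for sy in(-1,1)]
print(P,((proj(S,P)-[330,110])*2.5).round())
print(s["opening"],s["ft_force"])
E
python3 q.py
```

```text
[array([ 0.39154522, -0.27267744,  0.25345259]), array([ 0.46014028, -0.2587233 ,  0.25342562])] [[199. 275.]
 [207. 227.]]
0.06991120697885247 [0.023541   1.09647271 0.551464  ]
```

In the tool's units: 0.0151 m / 0.6 = 0.0252.

```bash
python3 -m pendant '[{"finger_gap": 0.07, "d": [0, 0, 0.0252]}, {"finger_gap": 0.07, "d": [0, 0, 0.0252]}, {"finger_gap": 0.07, "d": [0, 0, 0.0252]}, {"finger_gap": 0.07, "d": [0, 0, 0.0252]}, {"finger_gap": 0.07, "d": [0, 0, 0.0252]}, {"finger_gap": 0.07}, {"finger_gap": 0.07}]'; python3 q.py
```

```text
t: 3.62
ee_pos: [0.4261, -0.2655, 0.3771]
eef_rot: [[-0.2, 0.98, -0.001], [0.98, 0.2, 0.0], [0.001, -0.001, -1.0]]
ft_force: [0.1, -0.6, 0.3]
opening: 0.0697
grip_force: 0.0
[array([ 0.39156272, -0.27239458,  0.17817906]), array([ 0.46014382, -0.2583722 ,  0.17811367])] [[189. 327.]
 [197. 279.]]
0.06973629227974568 [ 0.13649472 -0.55266375  0.283545  ]
```

```bash
python3 -m pendant '[{"finger_gap": 0.03}, {"finger_gap": 0.03}, {"finger_gap": 0.0}, {"finger_gap": 0.0}, {"finger_gap": 0}, {"finger_gap": 0}, {"finger_gap": 0}, {"finger_gap": 0}]' 60; python3 - <<'E'
from h import *
c=cap("scene");a=c["color"][130:290,330:490]
cv2.imwrite("pics/c3.png",cv2.resize(a,(640,640))[40:])
E
```

```text
t: 4.28
ee_pos: [0.4257, -0.2664, 0.3772]
eef_rot: [[-0.199, 0.98, 0.0], [0.98, 0.199, -0.0], [-0.0, 0.0, -1.0]]
ft_force: [0.1, 0.0, 0.8]
opening: 0.0201
grip_force: 0.0
```

View pics/c3.png

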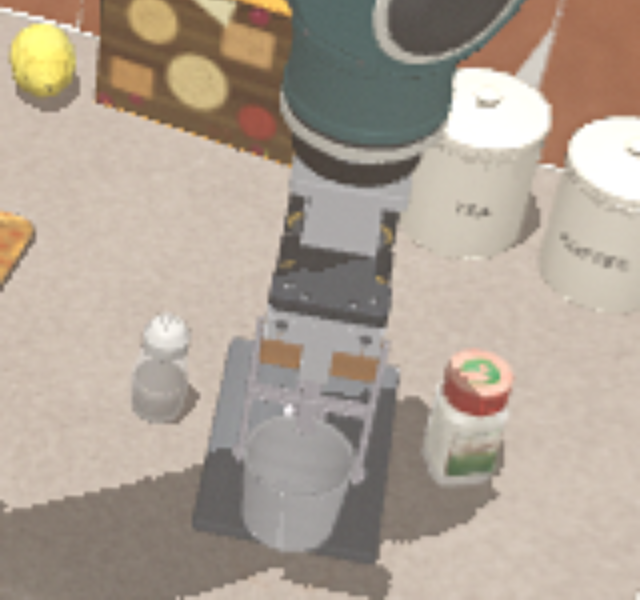

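The front finger lies over the middle of the grip at about (318,355). It is well placed, so I'll finish closing.

```bash
python3 -m pendant '[{"finger_gap": 0}, {"finger_gap": 0}, {"finger_gap": 0}, {"finger_gap": 0}, {"finger_gap": 0}, {"finger_gap": 0}]' 60
```

```text
t: 4.83
ee_pos: [0.4258, -0.2664, 0.3773]
eef_rot: [[-0.199, 0.98, 0.0], [0.98, 0.199, -0.0], [-0.0, 0.0, -1.0]]
ft_force: [-0.5, -0.3, 2.8]
opening: 0.0116
grip_force: 60.0
```

In the tool's units: -0.002 m / 0.6 = -0.0033.

```bash
python3 -m pendant '[{"finger_gap": 0, "d": [0, 0, -0.0033]}, {"finger_gap": 0}, {"finger_gap": 0}]'; for i in 1; do python3 -m pendant '[{"finger_gap": 0, "d": [0, 0.0033, 0]}, {"finger_gap": 0}, {"finger_gap": 0}]'; python3 -m pendant '[{"finger_gap": 0, "d": [0, 0.0033, 0]}, {"finger_gap": 0}, {"finger_gap": 0}]'; done
```

```text
t: 5.08
ee_pos: [0.4256, -0.2663, 0.3791]
eef_rot: [[-0.199, 0.98, -0.0], [0.98, 0.199, 0.0], [0.0, -0.0, -1.0]]
ft_force: [0.0, -0.7, -3.8]
opening: 0.0118
grip_force: 60.0
t: 5.33
ee_pos: [0.4278, -0.2659, 0.3791]
eef_rot: [[-0.199, 0.98, -0.0], [0.98, 0.199, -0.0], [-0.0, -0.0, -1.0]]
ft_force: [1.2, 0.1, -3.7]
opening: 0.0113
grip_force: 60.0
t: 5.58
ee_pos: [0.4297, -0.2656, 0.3792]
eef_rot: [[-0.199, 0.98, -0.0], [0.98, 0.199, -0.0], [-0.0, -0.0, -1.0]]
ft_force: [0.3, -0.8, -3.7]
opening: 0.0117
grip_force: 60.0
```

In the tool's units: 0.002 m / 0.6 = 0.0033.

```bash
python3 -m pendant '[{"finger_gap": 0, "d": [0, 0.0033, 0]}, {"finger_gap": 0}, {"finger_gap": 0}]' | grep -E "ee_p|ft"; python3 -m pendant '[{"finger_gap": 0, "d": [0, 0.0033, 0]}, {"finger_gap": 0}, {"finger_gap": 0}]' | grep -E "ee_p|ft"
```

```text
ee_pos: [0.4317, -0.2652, 0.3792]
ft_force: [-0.3, -0.2, -2.3]
ee_pos: [0.4337, -0.2648, 0.3792]
ft_force: [-0.4, 0.3, -3.4]
```

In the tool's units: 0.002 m / 0.6 = 0.0033.

```bash
python3 -m pendant '[{"finger_gap": 0, "d": [0, 0.0033, 0]}, {"finger_gap": 0}, {"finger_gap": 0}]' | grep -E "ee_p|ft"; python3 -m pendant '[{"finger_gap": 0, "d": [0, 0.0033, 0]}, {"finger_gap": 0}, {"finger_gap": 0}]' | grep -E "ee_p|ft"
```

```text
ee_pos: [0.4356, -0.2644, 0.3792]
ft_force: [0.4, 0.5, -3.6]
ee_pos: [0.4376, -0.264, 0.3792]
ft_force: [-0.2, 0.3, -3.0]
```

In the tool's units: 0.002 m / 0.6 = 0.0033.

```bash
python3 -m pendant '[{"finger_gap": 0, "d": [0, 0.0033, 0]}, {"finger_gap": 0}, {"finger_gap": 0}]' | grep -E "ee_p|ft"; python3 -m pendant '[{"finger_gap": 0, "d": [0, 0.0033, 0]}, {"finger_gap": 0}, {"finger_gap": 0}]' | grep -E "ee_p|ft"
```

```text
ee_pos: [0.4395, -0.2636, 0.3792]
ft_force: [-1.3, -0.1, -4.2]
ee_pos: [0.4415, -0.2632, 0.3792]
ft_force: [0.3, 0.7, -3.2]
```

In the tool's units: 0.002 m / 0.6 = 0.0033.

```bash
python3 -m pendant '[{"finger_gap": 0, "d": [0, 0.0033, 0]}, {"finger_gap": 0}, {"finger_gap": 0}]' | grep -E "ee_p|ft"
```

```text
ee_pos: [0.4434, -0.2628, 0.3792]
ft_force: [-0.2, -0.4, -2.1]
```

In the tool's units: 0.002 m / 0.6 = 0.0033.

```bash
python3 -m pendant '[{"finger_gap": 0, "d": [0, 0.0033, 0]}, {"finger_gap": 0}, {"finger_gap": 0}]' | grep -E "ee_p|ft"; python3 -m pendant '[{"finger_gap": 0, "d": [0, 0.0033, 0]}, {"finger_gap": 0}, {"finger_gap": 0}]' | grep -E "ee_p|ft"
```

```text
ee_pos: [0.4454, -0.2624, 0.3792]
ft_force: [0.3, 0.3, -3.7]
ee_pos: [0.4474, -0.262, 0.3792]
ft_force: [0.7, -0.5, -3.3]
```

In the tool's units: 0.002 m / 0.6 = 0.0033.

```bash
python3 -m pendant '[{"finger_gap": 0, "d": [0, 0.0033, 0]}, {"finger_gap": 0}, {"finger_gap": 0}]' | grep -E "ee_p|ft"
```

```text
ee_pos: [0.4493, -0.2616, 0.3792]
ft_force: [-0.0, -0.2, -3.8]
```

In the tool's units: 0.0015 m / 0.6 = 0.0025.

```bash
python3 -m pendant '[{"finger_gap": 0, "d": [0, 0.0025, 0]}, {"finger_gap": 0}, {"finger_gap": 0}]' | grep -E "ee_p|ft"; python3 -m pendant '[{"finger_gap": 0, "d": [0, 0.0025, 0]}, {"finger_gap": 0}, {"finger_gap": 0}]' | grep -E "ee_p|ft"
```

```text
ee_pos: [0.4506, -0.2614, 0.3791]
ft_force: [-1.9, 0.1, -1.6]
ee_pos: [0.452, -0.2611, 0.3791]
ft_force: [-4.8, -0.3, -1.6]
```

```bash
python3 - <<'E'
from h import *
c=cap("scene");a=c["color"][150:290,350:490]
cv2.imwrite("pics/c4.png",cv2.resize(a,(600,600),interpolation=cv2.INTER_CUBIC))
print(sense()["ft_force"],sense()["ft_torque"])
E
```

```text
[-4.95298632 -0.71327966 -2.24771216] [-0.3529501   1.43110719 -0.04748421]
```

View pics/c4.png

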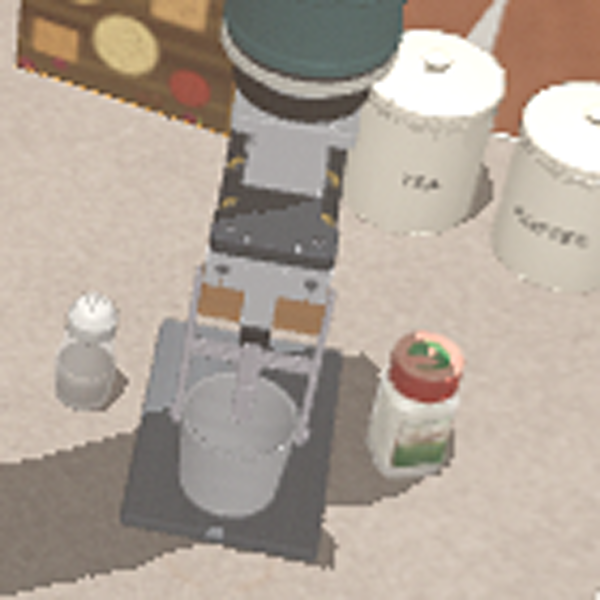

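The pail has moved back with the gripper and its bar, at about (250,355), now bears on the black keeper. The force is building.

```bash
python3 -m pendant '[{"finger_gap": 0, "d": [0, 0.0025, 0]}, {"finger_gap": 0}, {"finger_gap": 0}]' | grep -E "ee_p|ft"; python3 -m pendant '[{"finger_gap": 0, "d": [0, 0.0025, 0]}, {"finger_gap": 0}, {"finger_gap": 0}]' | grep -E "ee_p|ft"
```

```text
ee_pos: [0.4534, -0.2608, 0.3791]
ft_force: [-6.6, -1.0, -1.0]
ee_pos: [0.4547, -0.2606, 0.3791]
ft_force: [-7.5, -1.6, -0.1]
```

In the tool's units: 0.001 m / 0.6 = 0.0017.

```bash
python3 -m pendant '[{"finger_gap": 0, "d": [0, 0.0017, 0]}, {"finger_gap": 0}, {"finger_gap": 0}]' | grep -E "ee_p|ft"; python3 - <<'E'
from h import *
f=[]
for i in range(4): f.append(sense()["ft_force"]); cap("top")
print(np.round(f,1),sense()["ee_pos"])
E
```

```text
ee_pos: [0.4556, -0.2605, 0.379]
ft_force: [-8.8, -1.2, -0.6]
[[-8.8 -1.2 -0.6]
 [-8.1 -1.6  0.3]
 [-8.5 -1.4 -0.8]
 [-9.7 -2.  -1.3]] [ 0.45552801 -0.2604923   0.37902933]
```

In the tool's units: 0.0015 m / 0.6 = 0.0025.

```bash
python3 -m pendant '[{"finger_gap": 0, "d": [0, 0.0025, 0]}, {"finger_gap": 0}, {"finger_gap": 0}, {"finger_gap": 0}]' | grep -E "ee_p|ft"; python3 - <<'E'
from h import *
f=[]
for i in range(4): f.append(sense()["ft_force"]); cap("top")
print(np.round(f,1),sense()["ee_pos"])
E
```

```text
ee_pos: [0.4568, -0.2603, 0.379]
ft_force: [-10.0, -1.8, 0.5]
[[-10.   -1.8   0.5]
 [-10.5  -2.5   0.1]
 [-10.7  -2.6   0. ]
 [-10.6  -0.7   1.3]] [ 0.45680339 -0.26028569  0.37895175]
```

In the tool's units: -0.002 m / 0.6 = -0.0033, -0.001 m / 0.6 = -0.0017.

```bash
python3 -m pendant '[{"finger_gap": 0, "d": [0, 0, -0.0033]}, {"finger_gap": 0, "d": [0, 0, -0.0017]}, {"finger_gap": 0}, {"finger_gap": 0}]' | grep -E "ee_p|ft"; python3 -m pendant '[{"finger_gap": 0, "d": [0, 0, -0.0033]}, {"finger_gap": 0, "d": [0, 0, -0.0017]}, {"finger_gap": 0}, {"finger_gap": 0}]' | grep -E "ee_p|ft"
```

```text
ee_pos: [0.4567, -0.2601, 0.3817]
ft_force: [-10.3, -1.1, -3.0]
ee_pos: [0.4567, -0.2601, 0.3847]
ft_force: [-11.7, -2.5, -3.3]
```

In the tool's units: -0.002 m / 0.6 = -0.0033, -0.001 m / 0.6 = -0.0017.

```bash
python3 -m pendant '[{"finger_gap": 0, "d": [0, 0, -0.0033]}, {"finger_gap": 0, "d": [0, 0, -0.0033]}, {"finger_gap": 0, "d": [0, 0, -0.0017]}, {"finger_gap": 0}]' | grep -E "ee_p|ft"; python3 -m pendant '[{"finger_gap": 0, "d": [0, 0, -0.0033]}, {"finger_gap": 0, "d": [0, 0, -0.0033]}, {"finger_gap": 0, "d": [0, 0, -0.0017]}, {"finger_gap": 0}]' | grep -E "ee_p|ft"
```

```text
ee_pos: [0.4567, -0.2601, 0.3897]
ft_force: [-10.5, -1.6, -2.0]
ee_pos: [0.4567, -0.2601, 0.3947]
ft_force: [-10.3, -2.9, -2.1]
```

In the tool's units: -0.002 m / 0.6 = -0.0033, -0.0015 m / 0.6 = -0.0025.

```bash
python3 -m pendant '[{"finger_gap": 0, "d": [0, 0, -0.0033]}, {"finger_gap": 0, "d": [0, 0, -0.0033]}, {"finger_gap": 0, "d": [0, 0, -0.0033]}, {"finger_gap": 0, "d": [0, 0, -0.0025]}, {"finger_gap": 0}, {"finger_gap": 0}]' | grep -E "ee_p|ft|eef"
```

```text
ee_pos: [0.458, -0.2597, 0.4029]
eef_rot: [[-0.199, 0.98, 0.001], [0.98, 0.199, -0.0], [-0.0, 0.001, -1.0]]
ft_force: [-0.3, 0.2, -3.6]
```

In the tool's units: -0.004 m / 0.6 = -0.0067, -0.003 m / 0.6 = -0.005.

```bash
python3 -m pendant '[{"finger_gap": 0, "d": [0, -0.005, 0]}, {"finger_gap": 0, "d": [0, -0.0067, 0]}, {"finger_gap": 0, "d": [0, -0.0067, 0]}, {"finger_gap": 0}]' | grep -E "ee_p|ft"; python3 -m pendant '[{"finger_gap": 0, "d": [0, -0.005, 0]}, {"finger_gap": 0, "d": [0, -0.0067, 0]}, {"finger_gap": 0, "d": [0, -0.0067, 0]}, {"finger_gap": 0}]' | grep -E "ee_p|ft"
```

```text
ee_pos: [0.4459, -0.2625, 0.4028]
ft_force: [-0.2, 0.4, -3.1]
ee_pos: [0.4352, -0.2646, 0.4027]
ft_force: [0.2, 0.2, -3.1]
```

In the tool's units: -0.012 m / 0.6 = -0.02, -0.01 m / 0.6 = -0.0167.

```bash
python3 -m pendant '[{"finger_gap": 0, "d": [0, -0.0167, 0]}, {"finger_gap": 0, "d": [0, -0.02, 0]}, {"finger_gap": 0, "d": [0, -0.02, 0]}, {"finger_gap": 0, "d": [0, -0.02, 0]}, {"finger_gap": 0}]' | grep -E "ee_p|ft"; python3 -m pendant '[{"finger_gap": 0, "d": [0, -0.02, 0]}, {"finger_gap": 0, "d": [0, -0.025, 0]}, {"finger_gap": 0, "d": [0, -0.025, 0]}, {"finger_gap": 0, "d": [0, -0.02, 0]}, {"finger_gap": 0}, {"finger_gap": 0}]' | grep -E "ee_p|ft"
```

```text
ee_pos: [0.3881, -0.2744, 0.4028]
ft_force: [-0.1, 0.9, -3.1]
ee_pos: [0.3373, -0.2844, 0.4029]
ft_force: [0.3, -0.1, -3.1]
```

```bash
python3 - <<'E'
from h import *
c=cap("scene");a=c["color"][150:310,330:490]
cv2.imwrite("pics/c5.png",cv2.resize(a,(600,600),interpolation=cv2.INTER_CUBIC))
E
```

```text
(no output)
```

View pics/c5.png

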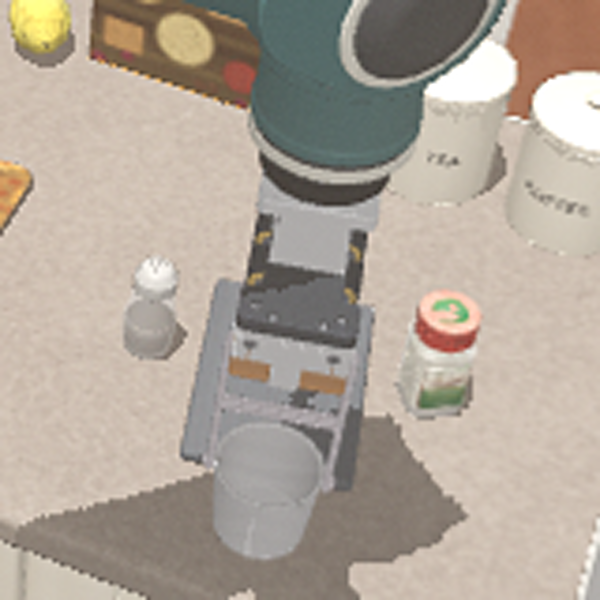

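The pail is clear of the hook and hangs upright at about (265,490). The hook and the other things are undisturbed. Next I'll raise it and carry it to the board.

In the tool's units: -0.018 m / 0.6 = -0.03, -0.014 m / 0.6 = -0.0233.

```bash
python3 -m pendant '[{"finger_gap": 0, "d": [0, 0, -0.0167]}, {"finger_gap": 0, "d": [0, 0, -0.03]}, {"finger_gap": 0, "d": [0, 0, -0.03]}, {"finger_gap": 0, "d": [0, 0, -0.0233]}]' | grep -E "ee_p"; python3 -m pendant '[{"finger_gap": 0, "d": [0.02, 0.0117, 0]}, {"finger_gap": 0, "d": [0.0417, 0.0247, 0]}, {"finger_gap": 0, "d": [0.0417, 0.0247, 0]}, {"finger_gap": 0, "d": [0.0417, 0.0247, 0]}, {"finger_gap": 0, "d": [0.0417, 0.0247, 0]}, {"finger_gap": 0, "d": [0.0417, 0.0247, 0]}, {"finger_gap": 0, "d": [0.0417, 0.0247, 0]}, {"finger_gap": 0, "d": [0.0417, 0.0247, 0]}]' | grep ee_p;  python3 -m pendant '[{"finger_gap": 0, "d": [0.0417, 0.0247, 0]}, {"finger_gap": 0, "d": [0.0417, 0.0247, 0]}, {"finger_gap": 0, "d": [0.0417, 0.0247, 0]}, {"finger_gap": 0, "d": [0.0417, 0.0247, 0]}, {"finger_gap": 0, "d": [0.0417, 0.0247, 0]}, {"finger_gap": 0, "d": [0.0417, 0.0247, 0]}, {"finger_gap": 0, "d": [0.0417, 0.0247, 0]}, {"finger_gap": 0, "d": [0.025, 0.0133, 0]}]' | grep -E "ee_p|ft|eef"
```

```text
ee_pos: [0.3384, -0.2843, 0.4646]
ee_pos: [0.4097, -0.0773, 0.4635]
ee_pos: [0.4814, 0.1329, 0.4631]
eef_rot: [[-0.202, 0.979, 0.0], [0.979, 0.202, -0.0], [-0.0, 0.0, -1.0]]
ft_force: [0.1, 0.0, -3.7]
```

In the tool's units: 0.03 m / 0.6 = 0.05, 0.01 m / 0.6 = 0.0167.

```bash
python3 -m pendant '[{"finger_gap": 0}, {"finger_gap": 0}, {"finger_gap": 0, "d": [0, 0, 0.05]}, {"finger_gap": 0, "d": [0, 0, 0.05]}, {"finger_gap": 0, "d": [0, 0, 0.0167]}, {"finger_gap": 0}, {"finger_gap": 0}]';  python3 - <<'E'
from h import *
c=cap("scene");a=c["color"][130:290,200:360]; d=cap("top");b=d["color"][150:260,190:340]
cv2.imwrite("pics/c6.png",np.hstack([cv2.resize(a,(400,400),interpolation=cv2.INTER_CUBIC),cv2.resize(b,(400,400))]))
E
```

```text
t: 15.83
ee_pos: [0.4811, 0.129, 0.3936]
eef_rot: [[-0.198, 0.98, 0.0], [0.98, 0.198, -0.0], [-0.0, 0.0, -1.0]]
ft_force: [0.5, 0.1, -3.0]
opening: 0.0118
grip_force: 60.0
```

View pics/c6.png

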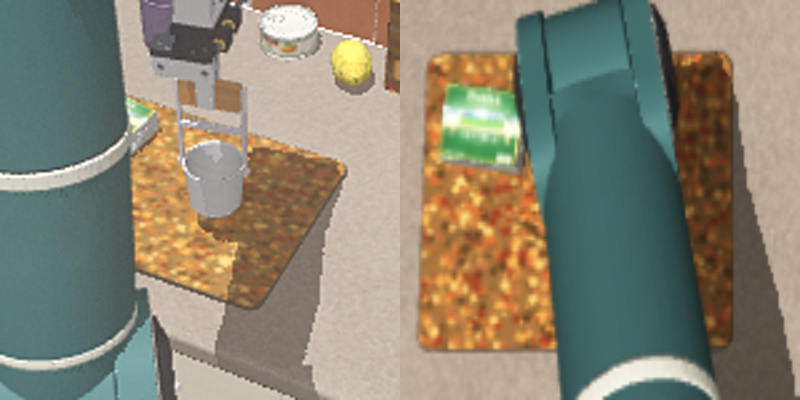

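The pail hangs upright at about (215,180) in the scene crop, well inside the board and clear of the butter. I'll lower it to just above touchdown, which I expect at TCP z of about 0.360.

In the tool's units: 0.01 m / 0.6 = 0.0167, 0.008 m / 0.6 = 0.0133.

```bash
python3 -m pendant '[{"finger_gap": 0, "d": [0, 0, 0.0167]}, {"finger_gap": 0, "d": [0, 0, 0.0167]}, {"finger_gap": 0, "d": [0, 0, 0.0133]}, {"finger_gap": 0}, {"finger_gap": 0}]' | grep -E "ee_p|ft"; python3 -m pendant '[{"finger_gap": 0, "d": [0, 0, 0.0017]}, {"finger_gap": 0, "d": [0, 0, 0.0017]}, {"finger_gap": 0, "d": [0, 0, 0.0017]}, {"finger_gap": 0}]' | grep -E "ee_p|ft"; python3 -m pendant '[{"finger_gap": 0, "d": [0, 0, 0.0017]}, {"finger_gap": 0}, {"finger_gap": 0}]' | grep -E "ee_p|ft"
```

```text
ee_pos: [0.4807, 0.1294, 0.3641]
ft_force: [-0.4, -0.5, -2.9]
ee_pos: [0.4808, 0.1295, 0.3616]
ft_force: [-0.2, 0.5, -3.7]
ee_pos: [0.4808, 0.1295, 0.3607]
ft_force: [-0.4, -0.2, -4.2]
```

In the tool's units: 0.0007 m / 0.6 = 0.0012.

```bash
python3 -m pendant '[{"finger_gap": 0, "d": [0, 0, 0.0012]}, {"finger_gap": 0}, {"finger_gap": 0}]' | grep -E "ee_p|ft"; python3 -m pendant '[{"finger_gap": 0, "d": [0, 0, 0.0012]}, {"finger_gap": 0}, {"finger_gap": 0}]' | grep -E "ee_p|ft"
```

```text
ee_pos: [0.4809, 0.1295, 0.3603]
ft_force: [-0.9, 0.2, 4.8]
ee_pos: [0.481, 0.1295, 0.3603]
ft_force: [-4.3, -0.8, 18.8]
```

Contact came at TCP z = 0.3603, as expected. I'll ease off the excess push and release.

```bash
python3 -m pendant '[{"finger_gap": 0, "d": [0, 0, -0.001]}, {"finger_gap": 0, "d": [0, 0, -0.0003]}, {"finger_gap": 0}, {"finger_gap": 0}]' | grep -E "ee_p|ft"; python3 -m pendant '[{"finger_gap": 0.016}, {"finger_gap": 0.02}, {"finger_gap": 0.03}, {"finger_gap": 0.05}, {"finger_gap": 0.06}, {"finger_gap": 0.06}, {"finger_gap": 0.06}]'
```

```text
ee_pos: [0.4809, 0.1295, 0.3603]
ft_force: [0.0, 0.5, 6.9]
t: 18.35
ee_pos: [0.4808, 0.1295, 0.36]
eef_rot: [[-0.199, 0.98, -0.0], [0.98, 0.199, -0.0], [-0.0, -0.0, -1.0]]
ft_force: [0.8, -0.3, -0.0]
opening: 0.0498
grip_force: 0.0
```

In the tool's units: -0.03 m / 0.6 = -0.05, -0.025 m / 0.6 = -0.0417.

```bash
python3 -m pendant '[{"finger_gap": 0.07, "d": [0, 0, -0.0083]}, {"finger_gap": 0.07, "d": [0, 0, -0.025]}, {"finger_gap": 0.07, "d": [0, 0, -0.0417]}, {"finger_gap": 0.07, "d": [0, 0, -0.0417]}, {"finger_gap": 0.07, "d": [0, 0, -0.05]}, {"finger_gap": 0.07, "d": [0, 0, -0.05]}, {"finger_gap": 0.07}, {"finger_gap": 0.07}]';  python3 - <<'E'
from h import *
c=cap("scene");a=c["color"][130:290,200:460]
cv2.imwrite("pics/c7.png",cv2.resize(a,(780,480),interpolation=cv2.INTER_CUBIC))
E
```

```text
t: 19.02
ee_pos: [0.4809, 0.1294, 0.4916]
eef_rot: [[-0.199, 0.98, 0.003], [0.98, 0.199, 0.001], [0.001, 0.003, -1.0]]
ft_force: [-0.4, -0.3, -0.2]
opening: 0.0702
grip_force: 0.0
```

View pics/c7.png

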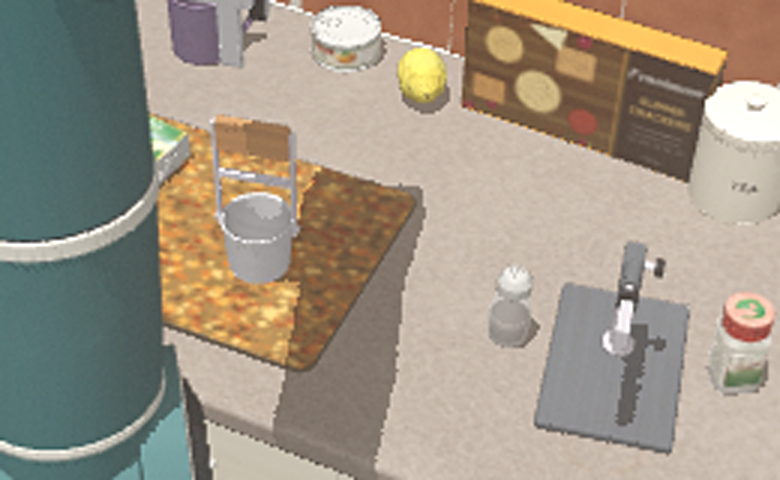

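The pail stands upright on the board at about (260,240) with the gripper clear above it. The salt, jar and stand are where they were.

```bash
python3 -c "
from bench import r
print(r.close_job())"
```

```text
the job is handed in; nothing more can be done
None
```

The pail came off the hook with about 10–12 N of press and stands upright and released on the chopping board; the salt, jar and butter look unmoved, and the job was handed in at about 19 s, with no verdict shown.

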